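# Shut the smaller insect box by its press pad

## Task

Two mahogany insect boxes stand with their glass lids ajar: shut the smaller one by pressing lightly with your fingertips on the raised wooden pad in the middle of its lid's front rail and following it slowly down until it is shut, without touching the glass pane. Then draw your hand back well clear. Leave the larger box ajar and everything else where it is; nothing is to be picked up.

Things in the scene. Friction and masses are not known exactly. Their poses are not given: they have to be found in the camera images.
- small_box: the smaller mahogany insect box, 160 (x, front to back) by 150 (y) mm, box with felt seal on its rim 60 mm high, lid on top of it (its press pad reaches 78 mm above the desk when shut); fixed to the desk. Origin at the centre of its underside, x points from its front towards its hinges, z up. Left or right of the larger box.
- small_lid (a joint): opening angle of the smaller box's lid, rad: 0 shut (a hard stop); it starts ajar at 0.3 to 0.55. The hinge is stiff enough for the lid to stay where it is left; it goes down under about 1 to 5 N pressed on its pad.
- small_press (a point): centre of the top face of the press pad of the smaller lid: a flat wooden pad 32 mm wide (along x, as wide as the front rail), 54 mm long (along y), in the middle of the front rail, standing 4 mm proud of it and bedded on felt that yields up to 5 mm, about 2.5 N per mm; farthest from the hinge; moves and tilts with the lid (x towards the hinge, y along the front rail, z out of the lid's top). 144 mm from the hinge axis along the lid's x, and 18 mm above it along the lid's z.
- small_hinge (a point): on the hinge axis of the smaller lid, middle of the box's back top edge, 60 mm above the desk; axis along the lid's y. The lid swings up about it.
- small_pane: glass pane of the smaller lid, 110 by 114 mm, its face 11 mm below the pad's top face, starting where the 32 mm front rail ends; not to be touched. Its origin lies on the hinge axis, at small_hinge.
- small_pad: the same press pad of the smaller lid as a body; its origin is the centre of the pad's underside, 7 mm below small_press along the lid's z.
- large_box: the larger mahogany insect box, 210 by 210 mm, same heights and same make, fixed; origin at the centre of its underside, axes as for the smaller one. Its lid is ajar too and stays so.
- large_press (a point): centre of the top face of the like press pad (32 by 54 mm) on the front rail of the larger lid; to be left alone.
- lens (a point): centre of a brass-rimmed lens, 64 mm across, about 180 mm above the desk, on an arm 132 mm long that swivels on a brass stand behind the boxes.
- flask: pewter collecting flask, 50 mm across, 96 mm tall, standing loose in front of and between the boxes; origin at its underside.
- dish: white polymer sorting dish, 90 mm across, 22 mm high, loose; origin at its underside.
- probe: chrome probe, 160 mm long, 8 mm thick, lying loose along its x; origin on the desk at its middle.
- pin_jar: glass jar with a metal cap, 44 mm across, 60 mm tall, loose; origin at its underside.
- forceps: steel forceps, 110 mm long, lying loose along their x; origin on the desk at their middle.
There are look-alikes about, which are no part of the job. Leave any green look-alike of the small_box alone.

How it is judged:
By the outcome, as a careful person would: the job done as asked, in the order asked, and still so for the second after the job is handed in, with the robot touching nothing.
It also fails if it takes over 42 s, if anything falls off the work surface, if the arm or the gripper's body presses on something with over 40 N, if the wrist force passes 120 N, or if a joint passes its speed limit or range.

## Robot

A 6-joint arm with a two-finger parallel gripper is mounted at the origin on the work surface. World frame = base frame: x ahead of the robot, y to its left, z up, the work surface at z = 0. Lengths are in mm, angles in degrees, forces in N, time in s.
With the tool pointing down it reaches from about 350 to 850 mm from the base axis. Payload 8.1 kg.
Tool frame: the origin (TCP) lies on the centre line of the jaws, within the pads' length; the fingertips stand 8 mm ahead of it and the grasp point (between the pads) lies 11 mm behind it; x points along the fingers, z is the direction in which the jaws open and shut, and the axes are right-handed (so a half turn about x gives the same grasp; the last joint's range is limited). The gripper opens to 85 mm and grips with 20 to 120 N. Pads are 22 mm wide; open, the fingers measure 114 mm over their backs; the gripper's body (76 mm by 85 mm) begins 54 mm behind the grasp point. The pads swing forward as they close: fully open they stand 13 mm farther back than shut.
Start: joints at [60.195, 7.471, 85.268, -0, 87.261, -4.893], TCP at [252.717, 544.187, 205.792] pointing down, gripper open.
Joint ranges: [-169.43, 169.43], [-51.17, 129.36], [1.28, 143.12], [-76.62, 256.62], [0, 156.53], [-152.29, 152.29]. Speed limits (degrees/s): [136.94, 136.94, 159.86, 180, 180, 180].

## Interface

Orientations are given as [roll, pitch, yaw] about the fixed x, y, z axes, in that order (R = Rz(yaw) Ry(pitch) Rx(roll)).
In Python, from bench import r, vision, order gives the robot as it stands. The module is installed in compiled form; this text tells all that it offers.
- The arm moves only by the shell command python3 -m jog 'ROWS' [FORCE]. ROWS is JSON, a list of rows, each a list of 3 entries, a list of its own where there are three numbers: the shift along the world's x, y, z in m, then the turn, a rotation vector about the world's x, y, z in rad, then the opening, from -1 (shut) to 1 (fully open). A call has 1 to 5 rows; each row is the pose to reach, as a shift and turn from the pose commanded when the call began; what a row does not reach only later rows make up. A row lasts 1/12 s, in which the tool goes at most 41.7 mm and 7.16 degrees, less where a joint would pass 70% of its speed; a pose out of reach is approached as far as the arm can. A call with a gripper value outside its range is refused whole. The fingers move at their own pace and stop on an object; FORCE is the grip in N (left out, the last holds). Time passes only in rows, so rows that repeat a pose let the fingers close. It gives the time, the measured TCP pose, the force and the opening at its end, in the units of the state.
- r.sense(): the state, without advancing time (a new reading comes with each control period).
- vision.snapshot(name): name is "side" or "top" or "wrist"; returns the picture (480x640x3 uint8, red, green, blue); there is no depth.
- vision.camera_model(name): a dict with "fov_y" (degrees; the focal length in pixels is half the picture's height over the tangent of half this angle, whatever the lens; pixels are square), "cx", "cy" (the principal point, pixels), "world_to_cam" (4x4, takes a point from world to camera coordinates). Camera axes: x right, y down, z forward; pixel columns grow to the right and rows downward; lengths in mm; the calibration is good to about 2 mm. A picture is of the moment at which its call begins: read the wrist's pose just before it. camera_model takes no time and is no camera call; for the wrist camera it gives the pose at the moment of the call.
- order.hand_in(): hands the job in, once; it reports no verdict.
The state is a dict: "time": time; "joint_pos": joint angles; "qd": joint speeds; "joint_efforts": joint torques, N m; "tool_pos": TCP position; "tcp_rot": TCP orientation; "ft_force": force on the tool from outside, world axes, zero at the start; "wrist_torque": the same for the moment, N m; "finger_gap": finger opening in mm.
Only numpy, scipy, OpenCV 4.12 (cv2) and the standard library are available. Lean on these libraries where they do the work, as an engineer would, in place of code of your own. Each camera call takes 0.05 s, during which the arm holds its last target.

## Working session

There is one attempt and no reset: what is moved stays moved. The work goes in short steps, Python scripts to look and compute and a shell command to move; the robot and the scene stay as the last step left them, time stands still between calls to the robot, and variables do not carry over. Pictures are saved under pics/ and viewed, and the job is handed in when it is done.

```bash
mkdir -p pics
python3 - <<'E'
from bench import r, vision, order
import cv2
print(r.sense())
for n in ("side","top","wrist"):
    im=vision.snapshot(n); cv2.imwrite(f"pics/{n}0.png",im[:,:,::-1])
    print(n,vision.camera_model(n))
E
```

```text
{'time': 0.0, 'joint_pos': array([ 6.01945062e+01,  7.51650258e+00,  8.53304855e+01,  2.46715671e-03,
        8.72635350e+01, -4.89241352e+00]), 'qd': array([-0.05919646,  0.09550513,  0.03873502, -0.00397054,  0.01771041,
        0.03279165]), 'joint_efforts': array([-1.69620253e-03, -5.69416058e+01, -5.00546837e+01, -3.19047758e-04,
        1.49764458e-02, -9.40426787e-06]), 'tool_pos': array([252.39440303, 543.64753656, 204.71841059]), 'tcp_rot': array([ 173.83038777,   89.88944948, -121.08281264]), 'ft_force': array([ 0.26377688, -0.30548866, -0.35658345]), 'wrist_torque': array([ 0.0139651 ,  0.01124753, -0.03910169]), 'finger_gap': 85.39583480412118}
side {'fov_y': 48.81927902846175, 'cx': 317.57915231637, 'cy': 240.0665789343628, 'world_to_cam': array([[ 9.70829563e-01, -2.39411215e-01,  1.31236154e-02,
        -5.26975308e+02],
       [-1.59070620e-01, -6.84064479e-01, -7.11865385e-01,
         1.87438162e+02],
       [ 1.79405956e-01,  6.89012379e-01, -7.02193310e-01,
         1.08012814e+03],
       [ 0.00000000e+00,  0.00000000e+00,  0.00000000e+00,
         1.00000000e+00
[... 191 characters left out ...]
     [-9.85645700e-01,  7.02259001e-03, -1.68680876e-01,
         5.26200371e+02],
       [ 1.68703474e-01,  2.75627373e-03, -9.85662996e-01,
         1.46213820e+03],
       [ 0.00000000e+00,  0.00000000e+00,  0.00000000e+00,
         1.00000000e+00]])}
wrist {'fov_y': 59.224700821471274, 'cx': 317.59939822498524, 'cy': 249.17504639433292, 'world_to_cam': array([[ 4.21714327e-01,  9.06726988e-01, -1.78747620e-03,
        -5.98489789e+02],
       [ 8.68767911e-01, -4.03493739e-01,  2.87115169e-01,
        -3.66711047e+01],
       [ 2.59613837e-01, -1.22633482e-01, -9.57894402e-01,
         3.78572271e+02],
       [ 0.00000000e+00,  0.00000000e+00,  0.00000000e+00,
         1.00000000e+00]])}
```

View pics/side0.png

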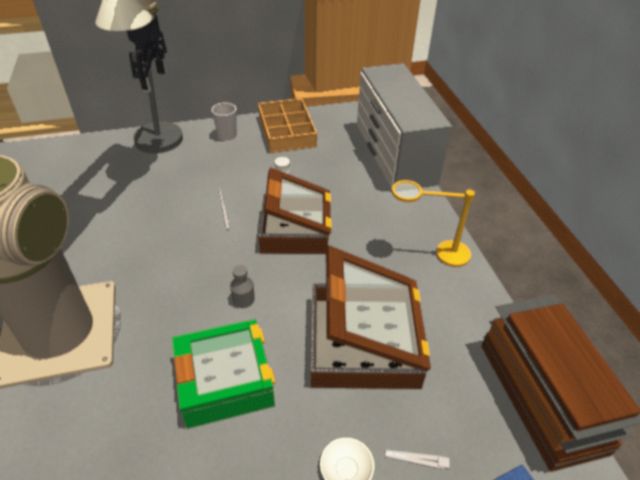

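View pics/top0.png

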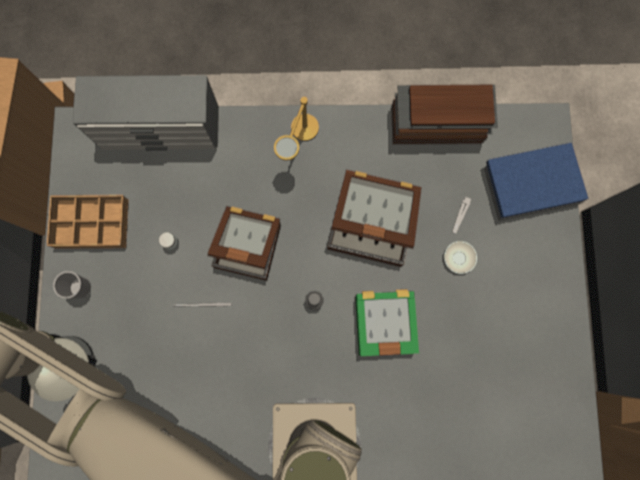

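View pics/wrist0.png

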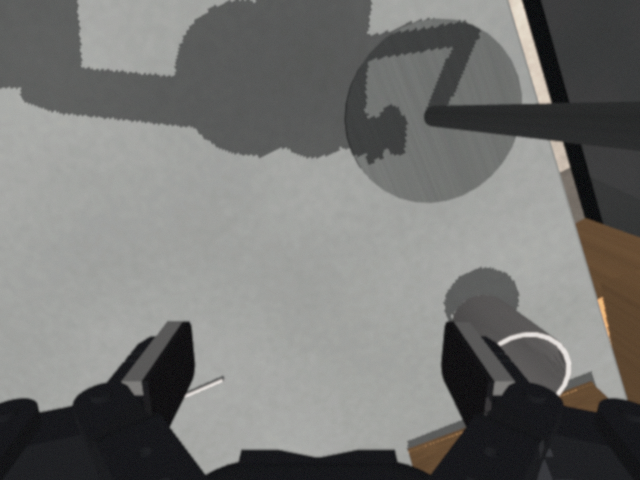

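Three boxes show in the top view. The brown one at (245,242) is the smaller mahogany box and fits the description. The brown one at (375,215) is the larger box, and the green one at (388,323) is a look-alike to leave alone. I'll confirm with an enlarged crop.

Run:
```python
import cv2, numpy as np
t=cv2.imread("pics/top0.png")[195:290,195:295]; s=cv2.imread("pics/side0.png")[160:260,245:345]
t=cv2.resize(t,(400,380),interpolation=cv2.INTER_CUBIC); s=cv2.resize(s,(400,400),interpolation=cv2.INTER_CUBIC)
t=cv2.copyMakeBorder(t,0,20,0,0,0)
cv2.imwrite("pics/crop0.png",np.hstack([t,s]))
```

```text
(no output)
```

View pics/crop0.png

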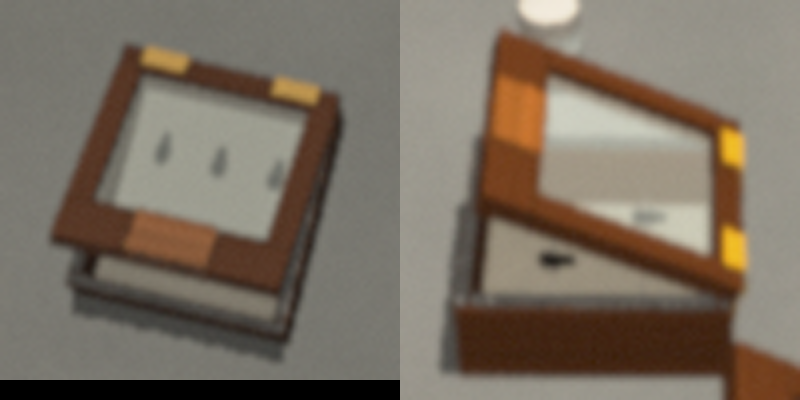

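Crop confirmed: this is the small brown box, lid ajar, with the lighter pad mid front rail (top pixel about (238,255)). Next I'll fit its pose and lid angle from both views.

```bash
cat > h.py <<'E'
import numpy as np
from scipy.optimize import least_squares
from scipy.spatial.transform import Rotation as Ro
def proj(M,P):
    f=240/np.tan(np.radians(M['fov_y']/2)); c=(M['world_to_cam']@np.c_[P,np.ones(len(P))].T)[:3]
    return np.c_[M['cx']+f*c[0]/c[2],M['cy']+f*c[1]/c[2]]
def lid2w(p,L):
    x,y,yaw,a=p; L=np.array(L,float)
    # L: (u toward front, v left, w up) from hinge
    u,v,w=L.T
    q=np.c_[80-u*np.cos(a)-w*np.sin(a)*1, v, 60+u*np.sin(a)+w*np.cos(a)]
    q[:,0]=80-u*np.cos(a)+w*np.sin(a)
    return q@Ro.from_euler('z',yaw).as_matrix().T+[x,y,0]
def box2w(p,L): return np.array(L,float)@Ro.from_euler('z',p[2]).as_matrix().T+[p[0],p[1],0]
E
python3 - <<'E'
from h import *
from bench import vision
T=vision.camera_model("top");S=vision.camera_model("side")
pad=[(128,27,18),(128,-27,18),(160,-27,18),(160,27,18)]
lid=[(160,75,14),(0,75,14),(0,-75,14),(160,-75,14)]
box=[(-80,-75,0),(80,-75,0)]
t=lambda L:np.array(L)/4.+195-.4
s=lambda L:np.array(L)/4.+[245,160]-.4
obs=[(T,'l',pad,t([(135,212),(216,222),(210,268),(125,250)])),
(S,'l',pad,s([(100,72),(146,80),(140,150),(92,138)])),
]
# side order: back? far-left: front-left, back-left, back-right, front-right
obs[1]=(S,'l',[pad[3],pad[0],pad[1],pad[2]],obs[1][3])
obs+=[(T,'l',lid,t([(55,232),(128,45),(340,95),(280,285)])),
(S,'l',lid,s([(100,32),(340,125),(340,285),(82,200)])),
(S,'b',box,s([(57,373),(330,373)]))]
def res(p):
    return np.concatenate([(proj(M,(lid2w if k=='l' else box2w)(p,L))-o).ravel() for M,k,L,o in obs])
best=least_squares(res,[650,100,-.2,.4],loss='soft_l1',x_scale=[10,10,.1,.1])
p=best.x;print(p,np.degrees(p[2]),np.sqrt(np.mean(res(p)**2)));print(res(p).reshape(-1,2).round(1))
print('press',lid2w(p,[(144,0,18)]),'shut',lid2w([*p[:3],0],[(144,0,18)]),'hinge',lid2w(p,[(0,0,0)]))
E
```

```text
[ 5.28369396e+02  1.80253683e+02 -2.39766175e-01  4.50326831e-01] -13.737589872711432 0.997966680191537
[[ 0.6 -0.6]
 [ 0.9  1.7]
 [-1.   0.4]
 [-0.6 -0. ]
 [-0.5  0.2]
 [ 0.7  3.1]
 [ 1.1  0.6]
 [-0.1 -1.3]
 [-1.5  1. ]
 [-0.9  0.2]
 [ 0.3  0.3]
 [-0.   1.4]
 [ 0.1 -1.2]
 [ 0.  -1. ]
 [ 1.3  1.1]
 [ 0.2 -1.4]
 [ 0.5  0.9]
 [ 0.2  1.4]]
press [[487.75618252 190.18234985 138.88290005]] shut [[466.2002104 195.4521144  78.       ]] hinge [[606.08087861 161.25564292  60.        ]]
```

Fit RMS is about 1 px: box yaw −13.7°, lid 0.45 rad, pad top at (488,190,139). Next, the turn needed to bring the closed fingertips square to the pad with the jaw axis along the rail.

```bash
cat > plan.py <<'E'
from h import *
from bench import r
import sys
p=[528.4,180.25,-0.2398,0.4503]
def target(a,tilt,gap,p=p,u=144):
    P=lid2w([*p[:3],a],[(u,0,18)])[0]
    Rb=Ro.from_euler('z',p[2]).as_matrix()
    n=Rb@[np.sin(tilt),0,np.cos(tilt)]   # outward
    tx=-n; tz=Rb@[0,1,0.]; 
    return P+n*(gap+8), [np.c_[tx,np.cross(s*tz,tx),s*tz] for s in (1,-1)]
if __name__=="__main__":
    s=r.sense(); R=Ro.from_euler('xyz',s['tcp_rot'],degrees=True)
    a,tilt,gap=map(float,sys.argv[1:4]); pos,Rs=target(a,tilt,gap)
    print('tcp',s['tool_pos'].round(1),'target',pos.round(1),'shift',(pos-s['tool_pos']).round(1))
    for Q in Rs:
        v=(Ro.from_matrix(Q)*R.inv()).as_rotvec(); print('rotvec',v.round(3),np.degrees(np.linalg.norm(v)).round(1))
    print(s['time'],s['ft_force'].round(2),s['joint_pos'].round(0))
E
python3 plan.py 0.45 0.40 70; python3 plan.py 0.45 0 70
```

```text
tcp [252.5 543.8 205. ] target [517.3 183.  210.7] shift [ 264.8 -360.8    5.7]
rotvec [0.134 0.377 0.192] 25.4
rotvec [-0.556  0.193 -2.891] 169.0
0.15 [-0.02  0.63 -0.02] [60.  8. 85.  0. 87. -5.]
tcp [252.5 543.8 205. ] target [487.8 190.2 216.8] shift [ 235.3 -353.6   11.9]
rotvec [ 0.001 -0.001  0.195] 11.2
rotvec [-1.000e-03 -2.000e-03 -2.947e+00] 168.8
0.15 [-0.02  0.63 -0.02] [60.  8. 85.  0. 87. -5.]
```

```bash
python3 -m jog '[[[0.011,-0.015,0.004],[0,0,0.015],-1],[[0.033,-0.045,0.008],[0.01,0.03,0.03],-1],[[0.055,-0.075,0.012],[0.02,0.06,0.05],-1],[[0.077,-0.105,0.015],[0.03,0.09,0.07],-1],[[0.099,-0.135,0.015],[0.04,0.12,0.09],-1]]' 20
python3 -m jog '[[[0.022,-0.03,0],[0.01,0.035,0.015],-1],[[0.044,-0.06,0],[0.02,0.07,0.03],-1],[[0.066,-0.09,0],[0.035,0.105,0.045],-1],[[0.088,-0.12,0],[0.05,0.14,0.06],-1],[[0.11,-0.15,0],[0.065,0.175,0.07],-1]]'
python3 -m jog '[[[0.02,-0.027,0],[0.01,0.03,0.01],-1],[[0.036,-0.05,0],[0.02,0.06,0.02],-1],[[0.05,-0.068,0],[0.03,0.08,0.03],-1],[[0.055,-0.075,0],[0.03,0.08,0.03],-1],[[0.055,-0.075,0],[0.03,0.08,0.03],-1]]'
python3 plan.py 0.45 0.40 70
python3 - <<'E'
from bench import r, vision
import cv2
for n in("wrist","side"): cv2.imwrite(f"pics/{n}1.png",vision.snapshot(n)[:,:,::-1])
E
```

```text
time: 0.57
tool_pos: [352.3, 408.2, 221.6]
tcp_rot: [93.2, 82.7, 163.5]
ft_force: [0.8, 0.7, -0.7]
finger_gap: 25.4
time: 0.98
tool_pos: [462.4, 257.5, 220.8]
tcp_rot: [89.8, 72.0, 164.2]
ft_force: [0.1, 0.5, -0.0]
finger_gap: 0.1
time: 1.4
tool_pos: [517.7, 182.2, 219.6]
tcp_rot: [88.9, 67.2, 164.8]
ft_force: [-0.1, 0.2, 0.4]
finger_gap: 0.1
tcp [517.7 182.2 219.6] target [517.3 183.  210.7] shift [-0.4  0.8 -9. ]
rotvec [-0.007  0.003  0.007] 0.6
rotvec [-1.181  0.305 -2.891] 179.8
1.4 [-0.11  0.25  0.38] [  8.  20.  72.   9. 109. -67.]
```

View pics/wrist1.png

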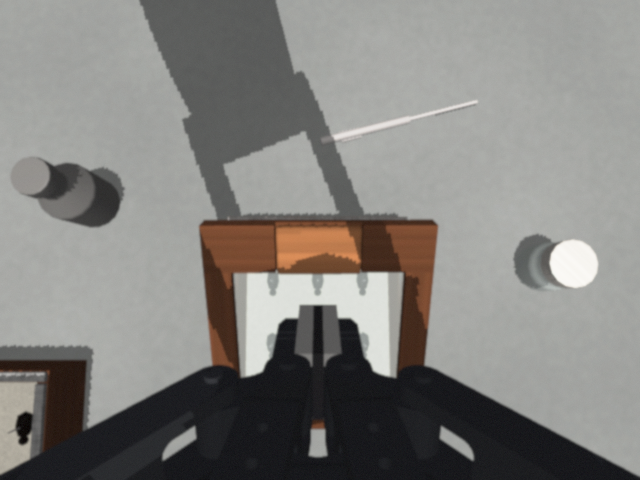

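View pics/side1.png

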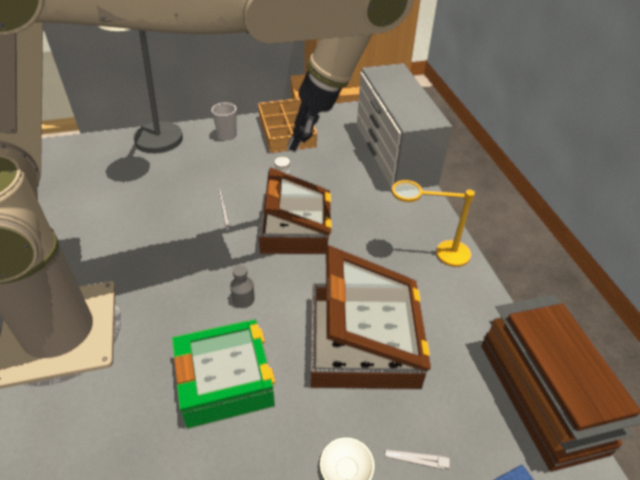

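The wrist view shows the fingers over the lid, centred in y on the pad (pad at u 275–363, v 223–272). I'll refit with this view included.

Run:
```python
from h import *
from bench import vision
T=vision.camera_model("top");S=vision.camera_model("side");W=vision.camera_model("wrist")
pad=[(128,27,18),(128,-27,18),(160,-27,18),(160,27,18)]
lid=[(160,75,14),(0,75,14),(0,-75,14),(160,-75,14)]
t=lambda L:np.array(L)/4.+195-.4
s=lambda L:np.array(L)/4.+[245,160]-.4
obs=[(T,1,'l',pad,t([(135,212),(216,222),(210,268),(125,250)])),
(S,1,'l',[pad[3],pad[0],pad[1],pad[2]],s([(100,72),(146,80),(140,150),(92,138)])),
(T,1,'l',lid,t([(55,232),(128,45),(340,95),(280,285)])),
(S,1,'l',lid,s([(100,32),(340,125),(340,285),(82,200)])),
(S,1,'b',[(-80,-75,0),(80,-75,0)],s([(57,373),(330,373)])),
(W,.4,'l',[pad[2],pad[3],pad[1],pad[0],lid[3],lid[0]],np.array([(275,224),(361,224),(277,272),(363,272),(201,223),(437,222.)]))]
def res(p,ob=obs):
    return np.concatenate([w*(proj(M,(lid2w if k=='l' else box2w)(p,L))-o).ravel() for M,w,k,L,o in ob])
p0=np.array([528.4,180.25,-.2398,.4503])
print('wrist resid of old',(res(p0,obs[-1:])/.4).reshape(-1,2).round(1))
p=least_squares(res,p0,loss='soft_l1',x_scale=[10,10,.1,.1]).x
print(p.round(3)); print((res(p,obs[-1:])/.4).reshape(-1,2).round(1))
print('press',lid2w(p,[(144,0,18)]),'shut',lid2w([*p[:3],0],[(144,0,18)]))
```

```text
wrist resid of old [[-4.   3.5]
 [-2.3  3.2]
 [-4.1  3.4]
 [-5.9  3.1]
 [-6.6  2.9]
 [-2.3  3.2]]
[ 5.28631e+02  1.82015e+02 -2.44000e-01  4.36000e-01]
[[-0.5  1.6]
 [ 0.5  1.6]
 [-1.   1.5]
 [-3.3  1.4]
 [-2.4  0.8]
 [-0.1  1.9]]
press [[486.94803828 192.37453274 137.09129962]] shut [[466.52036827 197.45130225  78.        ]]
```

```bash
sed -i 's/^p=.*/p=[528.6,182.0,-0.244,0.436]/; s/u=144/u=145/' plan.py
python3 plan.py 0.436 0.40 12; python3 plan.py 0.436 0.40 3
```

```text
tcp [516.4 184.7 220.6] target [493.6 190.7 156. ] shift [-22.7   6.  -64.6]
rotvec [-0.008  0.004 -0.   ] 0.5
rotvec [ 1.18  -0.307  2.892] 179.8
1.5 [-0.87  0.14  1.03] [  8.  20.  72.   9. 109. -67.]
tcp [516.4 184.7 220.6] target [490.2 191.6 147.7] shift [-26.1   6.8 -72.9]
rotvec [-0.008  0.004 -0.   ] 0.5
rotvec [ 1.18  -0.307  2.892] 179.8
1.5 [-0.87  0.14  1.03] [  8.  20.  72.   9. 109. -67.]
```

```bash
python3 -m jog '[[[-0.006,0.0015,-0.016],[0,0,0],-1],[[-0.012,0.003,-0.034],[0,0,0],-1],[[-0.018,0.005,-0.05],[0,0,0],-1],[[-0.022,0.006,-0.061],[0,0,0],-1],[[-0.023,0.0065,-0.065],[0,0,0],-1]]'
python3 -m jog '[[[0,0,0],[0,0,0],-1]]'
python3 - <<'E'
from bench import r, vision
import cv2
for n in("wrist","side"): 
    im=vision.snapshot(n)[:,:,::-1]
    if n=="side": im=cv2.resize(im[100:270,210:410],(800,680//1)[:2],interpolation=cv2.INTER_CUBIC)[:600]
    cv2.imwrite(f"pics/{n}2.png",im)
E
python3 plan.py 0.436 0.4 3
```

```text
time: 1.92
tool_pos: [491.4, 192.0, 154.3]
tcp_rot: [88.8, 67.1, 165.1]
ft_force: [0.3, 0.7, -0.2]
finger_gap: 0.2
time: 2.0
tool_pos: [492.4, 191.6, 155.2]
tcp_rot: [88.8, 67.1, 165.0]
ft_force: [0.4, -0.5, 0.1]
finger_gap: -0.1
tcp [494.  191.2 156.8] target [490.2 191.6 147.7] shift [-3.8  0.3 -9.1]
rotvec [-0.008  0.006 -0.001] 0.6
rotvec [ 1.177 -0.306  2.891] 179.7
2.1 [-0.18 -0.09  0.85] [  9.  19.  81.   9. 101. -67.]
```

View pics/wrist2.png

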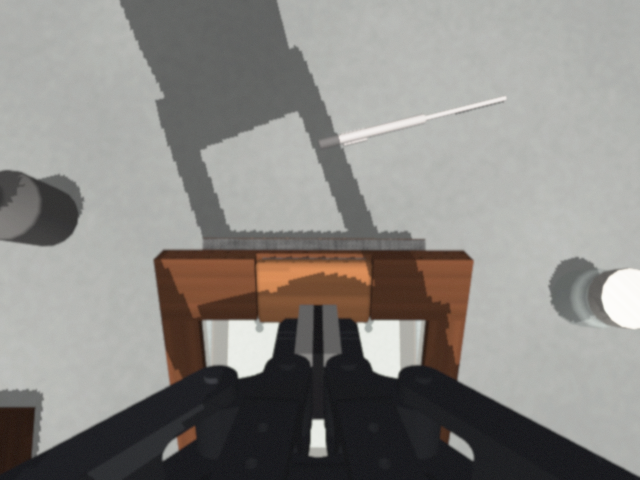

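View pics/side2.png

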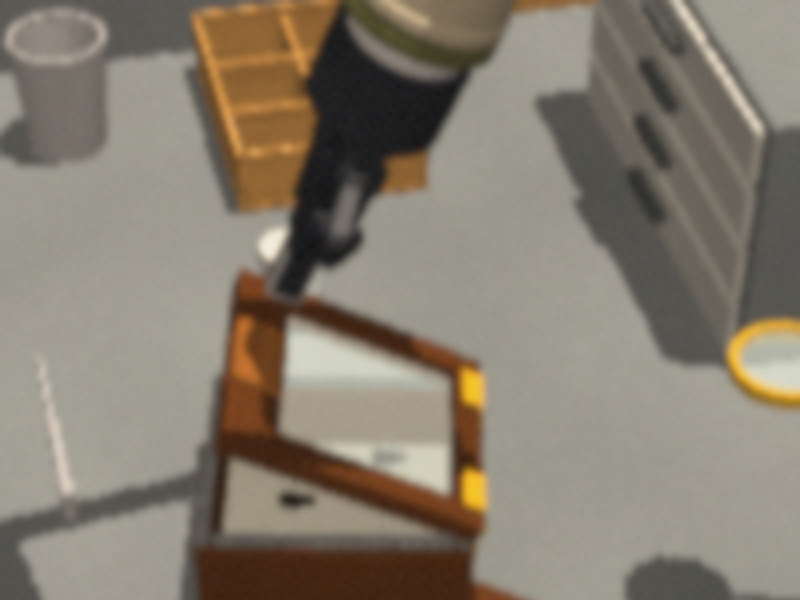

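Run:
```python
from h import *
from plan import p
from bench import vision,r
import cv2
W=vision.camera_model("wrist"); s=r.sense(); R=Ro.from_euler('xyz',s['tcp_rot'],degrees=True).as_matrix()
tip=np.array([s['tool_pos']+R@np.array([8,y,z]) for y in(-11,11) for z in(-14,0,14)])
print(proj(W,tip).round(0).tolist())
pad=[(160,-27,18),(160,27,18),(128,-27,18),(128,27,18)]
print(proj(W,lid2w(p,pad)).round(0).tolist())
K=np.array([[240/np.tan(np.radians(W['fov_y']/2)),0,W['cx']],[0,0,W['cy']],[0,0,1.]]);K[1,1]=K[0,0]
obj=np.array([(16,-27,0),(16,27,0),(-16,-27,0),(-16,27,0),(16,-75,-4),(16,75,-4)],float)
img=np.array([(257,259),(371,259),(259,320),(373,320),(155,258),(473,258)],float)
ok,rv,t=cv2.solvePnP(obj,K,None and 0,None) if 0 else cv2.solvePnP(obj,img,K,None)
c=np.linalg.inv(W['world_to_cam'])@np.r_[t.ravel(),1]; print('PnP pad centre',c[:3].round(1),'model',lid2w(p,[(144,0,18)]).round(1))
# tip centre in lid frame
Pw=np.array([s['tool_pos']+R@[8,0,0]])
Rb=Ro.from_euler('z',p[2]).as_matrix(); q=(Pw-[p[0],p[1],0])@Rb-[80,0,60]; a=p[3]
print('tip u',-q[0,0]*np.cos(a)+q[0,2]*np.sin(a),'v',q[0,1],'w',q[0,0]*np.sin(a)+q[0,2]*np.cos(a))
```

```text
[[288.0, 315.0], [319.0, 315.0], [350.0, 315.0], [287.0, 270.0], [319.0, 270.0], [351.0, 270.0]]
[[259.0, 253.0], [376.0, 253.0], [262.0, 315.0], [372.0, 315.0]]
PnP pad centre [488.9 190.7 133. ] model [[486.9 192.4 137.1]]
tip u 145.54594977994978 v 0.6744368983796029 w 30.814738498184518
```

Run:
```python
from h import *
from bench import vision,r
import cv2
W=vision.camera_model("wrist"); s=r.sense(); R=Ro.from_euler('xyz',s['tcp_rot'],degrees=True).as_matrix()
C=np.linalg.inv(W['world_to_cam']); print('cam in tool',(R.T@(C[:3,3]-s['tool_pos'])).round(1),'axis',(R.T@C[:3,2]).round(2))
for x in(-20,-10,-3,0,8):
  print(x,[proj(W,np.array([s['tool_pos']+R@np.array([x,y,7.])]))[0].round(0).tolist() for y in(-11,0,11)])
im=cv2.imread("pics/wrist2.png")[230:400,220:420]; cv2.imwrite("pics/wcrop2.png",cv2.resize(im,(700,595),interpolation=cv2.INTER_CUBIC))
```

```text
cam in tool [-167.1   72.9   -0.6] axis [ 0.96 -0.29 -0.  ]
-20 [[337.0, 347.0], [338.0, 321.0], [338.0, 295.0]]
-10 [[336.0, 334.0], [336.0, 310.0], [337.0, 285.0]]
-3 [[335.0, 327.0], [336.0, 303.0], [336.0, 279.0]]
0 [[335.0, 323.0], [335.0, 300.0], [336.0, 276.0]]
8 [[334.0, 315.0], [335.0, 293.0], [335.0, 270.0]]
```

View pics/wcrop2.png

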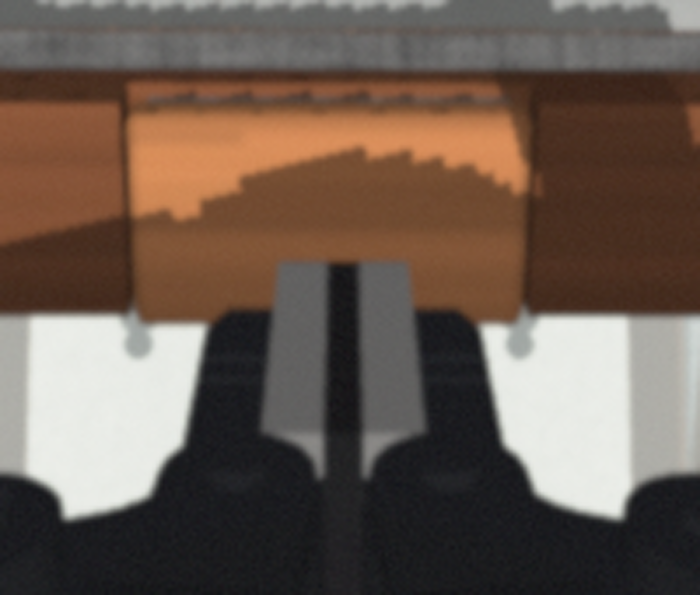

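Run:
```python
from h import *
from bench import vision,r
W=vision.camera_model("side"); s=r.sense(); R=Ro.from_euler('xyz',s['tcp_rot'],degrees=True).as_matrix()
print(s['tool_pos'],R[:,0])
for x in(-40,-30,-20,-10,0,8):
  print(x,[(4*(proj(W,np.array([s['tool_pos']+R@np.array([x,y,0.])]))[0]-[210,100])).round(0).tolist() for y in(-11,0,11)])
```

```text
[493.9811081  191.24648971 156.77778899] [-0.37271517  0.10119986 -0.92241097]
-40 [[312.0, 277.0], [294.0, 271.0], [275.0, 264.0]]
-30 [[306.0, 290.0], [287.0, 284.0], [269.0, 278.0]]
-20 [[299.0, 303.0], [281.0, 297.0], [262.0, 291.0]]
-10 [[293.0, 316.0], [275.0, 310.0], [256.0, 304.0]]
0 [[287.0, 329.0], [268.0, 323.0], [250.0, 317.0]]
8 [[282.0, 339.0], [263.0, 333.0], [245.0, 327.0]]
```

The wrist and side views agree that the fingertips are centred over the pad. Along the tool axis, though, they appear 30 mm or so farther back than stated (TCP+8). I'll descend slowly on the tool axis and let the force reading decide where contact is.

```bash
python3 -m jog '[[[-0.0007,0.0002,-0.0018],[0,0,0],-1],[[-0.0015,0.0004,-0.0037],[0,0,0],-1],[[-0.0022,0.0006,-0.0055],[0,0,0],-1],[[-0.003,0.0008,-0.0074],[0,0,0],-1],[[-0.0037,0.001,-0.0092],[0,0,0],-1]]'
for i in 1 2; do python3 -m jog '[[[-0.0004,0.0001,-0.0009],[0,0,0],-1],[[-0.0007,0.0002,-0.0018],[0,0,0],-1],[[-0.0011,0.0003,-0.0028],[0,0,0],-1],[[-0.0015,0.0004,-0.0037],[0,0,0],-1],[[-0.0019,0.0005,-0.0046],[0,0,0],-1]]' | grep -v rot; done
python3 - <<'E'
from bench import r, vision
import cv2
cv2.imwrite("pics/side3.png",cv2.resize(vision.snapshot("side")[140:270,240:400,::-1],(738,600),interpolation=cv2.INTER_CUBIC))
cv2.imwrite("pics/wrist3.png",vision.snapshot("wrist")[:,:,::-1])
E
```

```text
time: 2.52
tool_pos: [490.1, 191.6, 146.5]
tcp_rot: [88.7, 67.2, 164.8]
ft_force: [-0.2, -1.1, -0.4]
finger_gap: 0.1
time: 2.93
tool_pos: [488.1, 192.2, 141.9]
ft_force: [-0.5, -0.3, -0.0]
finger_gap: -0.1
time: 3.35
tool_pos: [486.2, 192.7, 137.3]
ft_force: [0.0, -1.0, 0.4]
finger_gap: 0.3
```

View pics/side3.png

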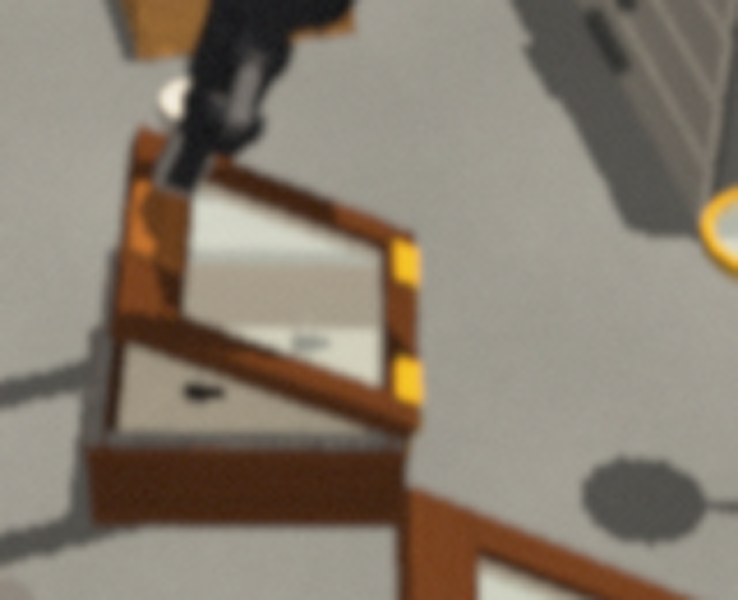

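View pics/wrist3.png

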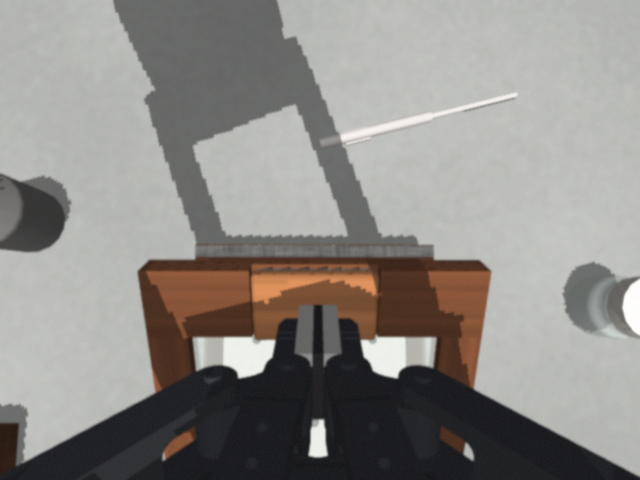

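```bash
for i in 1 2 3; do python3 -m jog '[[[-0.0004,0.0001,-0.0009],[0,0,0],-1],[[-0.0007,0.0002,-0.0018],[0,0,0],-1],[[-0.0011,0.0003,-0.0028],[0,0,0],-1],[[-0.0015,0.0004,-0.0037],[0,0,0],-1],[[-0.0019,0.0005,-0.0046],[0,0,0],-1]]' | grep -v rot; done
python3 - <<'E'
from bench import r, vision
import cv2
cv2.imwrite("pics/wrist4.png",cv2.resize(vision.snapshot("wrist")[230:400,220:420,::-1],(700,595),interpolation=cv2.INTER_CUBIC))
E
```

```text
time: 3.87
tool_pos: [484.3, 193.2, 132.7]
ft_force: [0.5, -0.5, -0.2]
finger_gap: 0.1
time: 4.28
tool_pos: [482.4, 193.7, 128.1]
ft_force: [0.8, 0.1, -0.1]
finger_gap: -0.2
time: 4.7
tool_pos: [480.5, 194.2, 123.5]
ft_force: [0.1, 0.3, 0.5]
finger_gap: -0.1
```

View pics/wrist4.png

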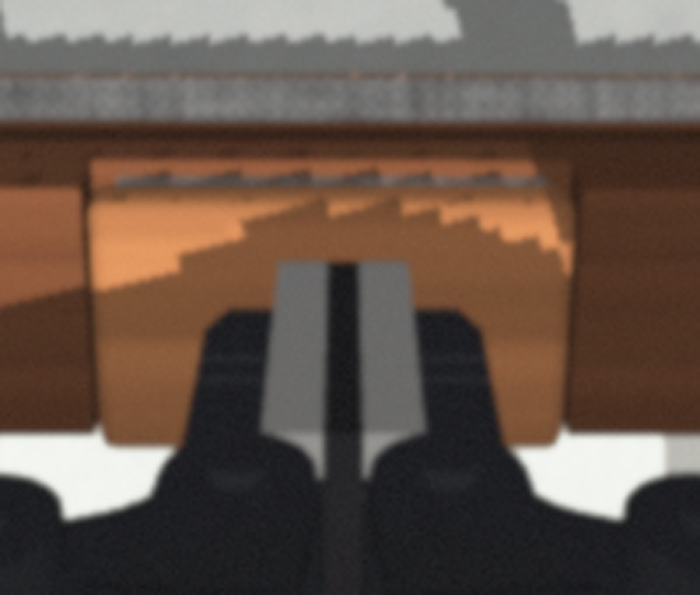

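```bash
for i in 1 2; do python3 -m jog '[[[-0.0004,0.0001,-0.0009],[0,0,0],-1],[[-0.0007,0.0002,-0.0018],[0,0,0],-1],[[-0.0011,0.0003,-0.0028],[0,0,0],-1]]' | grep -v rot; done
```

```text
time: 5.0
tool_pos: [479.4, 194.5, 120.8]
ft_force: [0.4, 0.2, -0.2]
finger_gap: -0.1
time: 5.25
tool_pos: [478.3, 194.8, 117.9]
ft_force: [0.0, -0.5, -0.5]
finger_gap: 0.1
```

```bash
for i in 1 2; do python3 -m jog '[[[-0.0004,0.0001,-0.0009],[0,0,0],-1],[[-0.0007,0.0002,-0.0018],[0,0,0],-1],[[-0.0007,0.0002,-0.0018],[0,0,0],-1]]' | grep -v rot; done
python3 - <<'E'
from bench import r, vision
import cv2
cv2.imwrite("pics/wrist5.png",cv2.resize(vision.snapshot("wrist")[230:400,220:420,::-1],(700,595),interpolation=cv2.INTER_CUBIC))
cv2.imwrite("pics/side5.png",cv2.resize(vision.snapshot("side")[140:270,240:400,::-1],(738,600),interpolation=cv2.INTER_CUBIC))
E
```

```text
time: 5.5
tool_pos: [477.5, 195.0, 116.1]
ft_force: [0.2, -0.4, 0.8]
finger_gap: 0.1
time: 5.75
tool_pos: [476.8, 195.2, 114.3]
ft_force: [-0.7, -0.1, 1.3]
finger_gap: -0.0
```

View pics/wrist5.png

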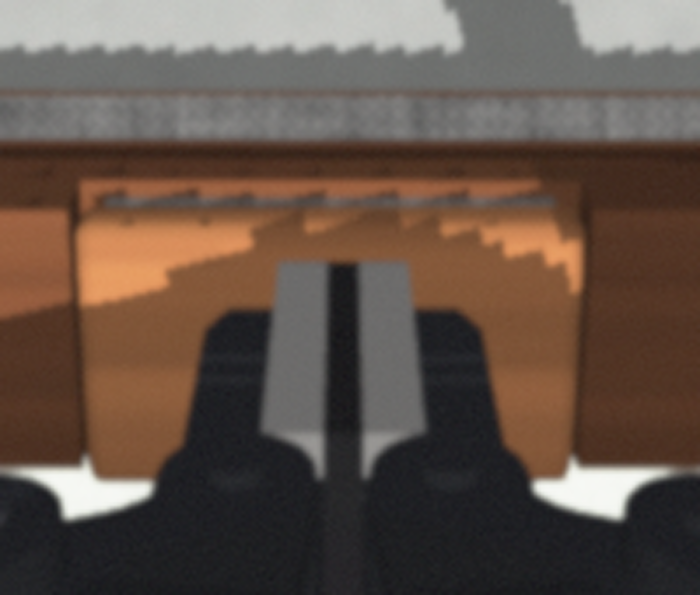

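View pics/side5.png

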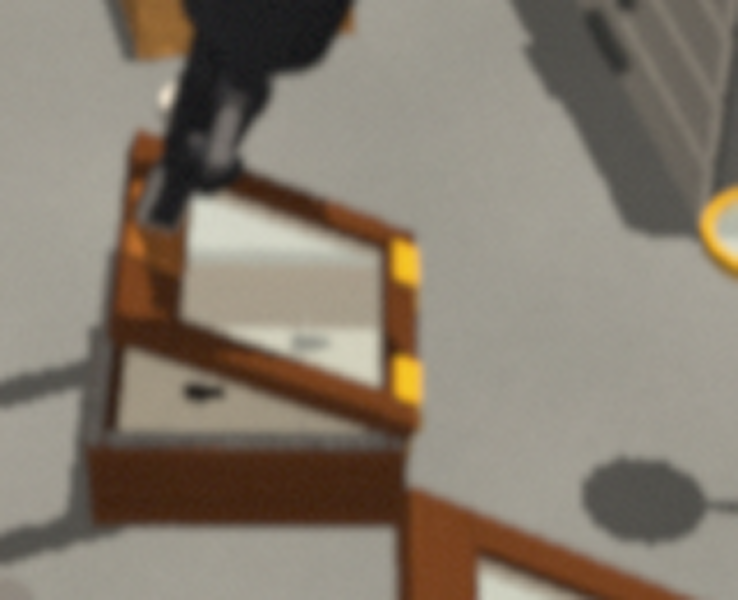

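```bash
for i in 1 2 3; do python3 -m jog '[[[-0.0002,0.00005,-0.0005],[0,0,0],-1],[[-0.0004,0.0001,-0.0009],[0,0,0],-1],[[-0.0004,0.0001,-0.0009],[0,0,0],-1]]' | grep -v rot; done
```

```text
time: 6.1
tool_pos: [476.5, 195.3, 113.4]
ft_force: [0.1, -0.3, 1.6]
finger_gap: 0.2
time: 6.35
tool_pos: [476.0, 195.4, 112.5]
ft_force: [-0.4, 0.4, 0.5]
finger_gap: -0.1
time: 6.6
tool_pos: [475.7, 195.5, 111.6]
ft_force: [0.3, 0.4, 1.1]
finger_gap: -0.6
```

```bash
for i in 1 2 3; do python3 -m jog '[[[-0.0002,0.00005,-0.0005],[0,0,0],-1],[[-0.0004,0.0001,-0.0009],[0,0,0],-1]]' | grep -v rot; done
python3 - <<'E'
from bench import r, vision
import cv2
cv2.imwrite("pics/wrist6.png",cv2.resize(vision.snapshot("wrist")[230:400,220:420,::-1],(700,595),interpolation=cv2.INTER_CUBIC))
cv2.imwrite("pics/side6.png",cv2.resize(vision.snapshot("side")[140:270,240:400,::-1],(738,600),interpolation=cv2.INTER_CUBIC))
E
```

```text
time: 6.77
tool_pos: [475.3, 195.6, 110.8]
ft_force: [-0.9, 0.1, 1.2]
finger_gap: -0.2
time: 6.93
tool_pos: [474.9, 195.7, 109.8]
ft_force: [-0.2, 0.7, 1.6]
finger_gap: -0.3
time: 7.1
tool_pos: [474.5, 195.8, 108.9]
ft_force: [-1.0, 1.0, 1.6]
finger_gap: -0.2
```

View pics/wrist6.png

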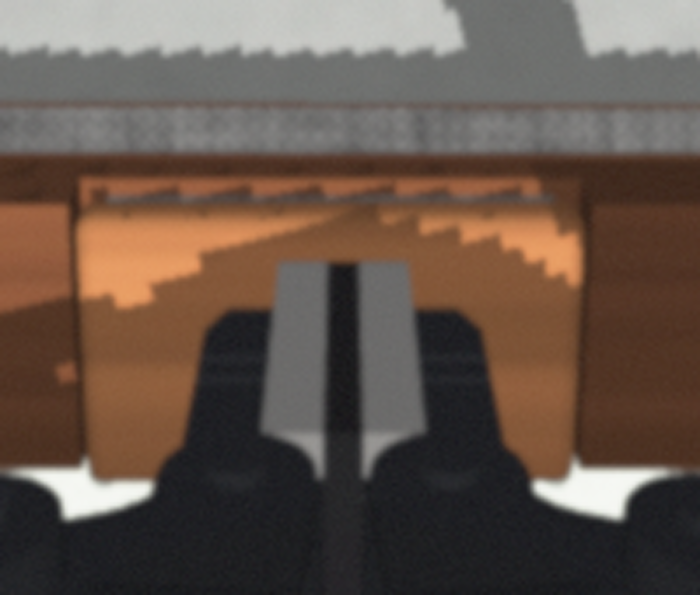

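View pics/side6.png

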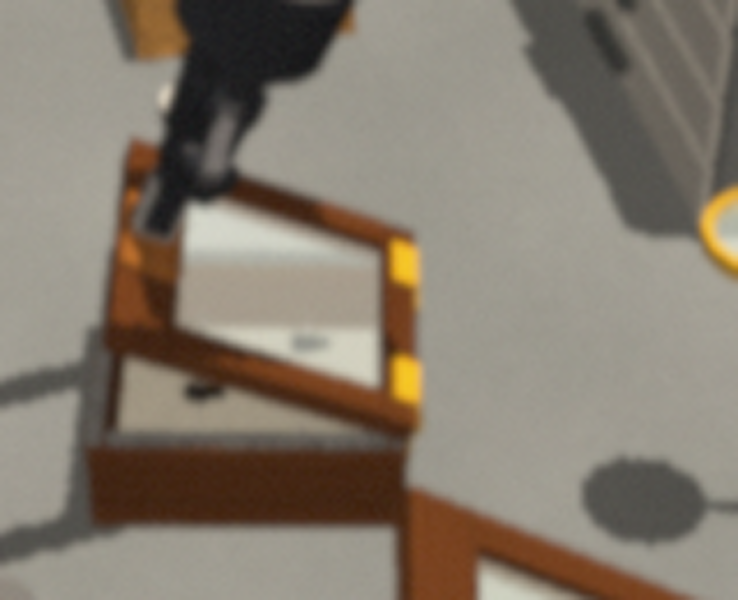

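Contact confirmed. The pad now stays fixed in the wrist view (face rows about 290–366) while the lid sinks in the side view, at about 1.5 N. The real tip sits about 25 mm behind the reported TCP, so I'll compute the follow-down arc with that offset.

Run:
```python
from plan import *
s=r.sense();R=Ro.from_euler('xyz',s['tcp_rot'],degrees=True)
C=np.array([474.4,195.8,108.9])
print(s['tool_pos'],s['ft_force'])
for a in (.436,.40,.39,.38):
    print(a,target(a,.40,-33.5)[0].round(1))
a0=.395
base,_=target(a0,.40,-33.5)
for a in np.arange(a0,-.03,-.025):
    t,_=target(a,max(a,-0.0)+.005,-33.5); da=a-a0
    ax=Ro.from_euler('z',p[2]).as_matrix()@[0,1,0]
    print(round(a,3),((t-base)).round(1),'turn',(ax*(da)).round(3))
```

```text
[474.45395421 195.79357157 108.88898892] [0.20412791 0.51557617 0.73693971]
0.436 [476.4 195.  114.1]
0.4 [473.8 195.6 109.6]
0.39 [473.1 195.8 108.3]
0.38 [472.4 196.  107. ]
0.395 [0. 0. 0.] turn [0. 0. 0.]
0.37 [-1.1  0.3 -3.4] turn [-0.006 -0.024 -0.   ]
0.345 [-2.2  0.5 -6.9] turn [-0.012 -0.049 -0.   ]
0.32 [ -3.2   0.8 -10.4] turn [-0.018 -0.073 -0.   ]
0.295 [ -4.1   1.  -13.9] turn [-0.024 -0.097 -0.   ]
0.27 [ -4.9   1.2 -17.4] turn [-0.03  -0.121 -0.   ]
0.245 [ -5.6   1.4 -21. ] turn [-0.036 -0.146 -0.   ]
0.22 [ -6.2   1.6 -24.6] turn [-0.042 -0.17  -0.   ]
0.195 [ -6.8   1.7 -28.2] turn [-0.048 -0.194 -0.   ]
0.17 [ -7.2   1.8 -31.8] turn [-0.054 -0.218 -0.   ]
0.145 [ -7.6   1.9 -35.4] turn [-0.06  -0.243 -0.   ]
0.12 [ -7.9   2.  -39. ] turn [-0.066 -0.267 -0.   ]
0.095 [ -8.1   2.  -42.6] turn [-0.072 -0.291 -0.   ]
0.07 [ -8.2   2.  -46.3] turn [-0.079 -0.315 -0.   ]
0.045 [ -8.2   2.  -49.9] turn [-0.085 -0.34  -0.   ]
0.02 [ -8.2   2.  -53.5] turn [-0.091 -0.364 -0.   ]
-0.005 [ -8.1   2.  -57.1] turn [-0.097 -0.388 -0.   ]
```

```bash
python3 -m jog '[[[-0.0002,0.0001,-0.0007],[-0.001,-0.005,0],-1],[[-0.0005,0.0001,-0.0014],[-0.002,-0.01,0],-1],[[-0.0007,0.0002,-0.0021],[-0.004,-0.015,0],-1],[[-0.0009,0.0002,-0.0028],[-0.005,-0.02,0],-1],[[-0.0011,0.0003,-0.0034],[-0.006,-0.024,0],-1]]'
python3 -m jog '[[[-0.0002,0.0001,-0.0007],[-0.001,-0.005,0],-1],[[-0.0005,0.0001,-0.0014],[-0.002,-0.01,0],-1],[[-0.0007,0.0002,-0.0021],[-0.004,-0.015,0],-1],[[-0.0009,0.0002,-0.0028],[-0.005,-0.02,0],-1],[[-0.0011,0.0003,-0.0035],[-0.006,-0.024,0],-1]]'
```

```text
time: 7.62
tool_pos: [473.5, 196.1, 105.5]
tcp_rot: [88.6, 68.7, 164.8]
ft_force: [1.2, -1.0, -0.1]
finger_gap: -0.3
time: 8.03
tool_pos: [472.3, 196.4, 102.1]
tcp_rot: [88.5, 70.1, 164.7]
ft_force: [1.2, -0.6, 0.5]
finger_gap: 0.0
```

```bash
python3 -m jog '[[[0,0,-0.0007],[0,0,0],-1],[[0,0,-0.0014],[0,0,0],-1]]'
python3 - <<'E'
from bench import r, vision
import cv2
cv2.imwrite("pics/wrist7.png",cv2.resize(vision.snapshot("wrist")[230:400,220:420,::-1],(700,595),interpolation=cv2.INTER_CUBIC))
cv2.imwrite("pics/side7.png",cv2.resize(vision.snapshot("side")[140:270,240:400,::-1],(738,600),interpolation=cv2.INTER_CUBIC))
print(r.sense()['ft_force'],r.sense()['wrist_torque'])
E
```

```text
time: 8.2
tool_pos: [472.1, 196.5, 100.7]
tcp_rot: [88.5, 70.0, 164.7]
ft_force: [-0.2, 0.3, 1.4]
finger_gap: -0.1
[0.05601715 0.17621287 0.37558826] [-0.00248177 -0.09082073  0.0015739 ]
```

View pics/wrist7.png

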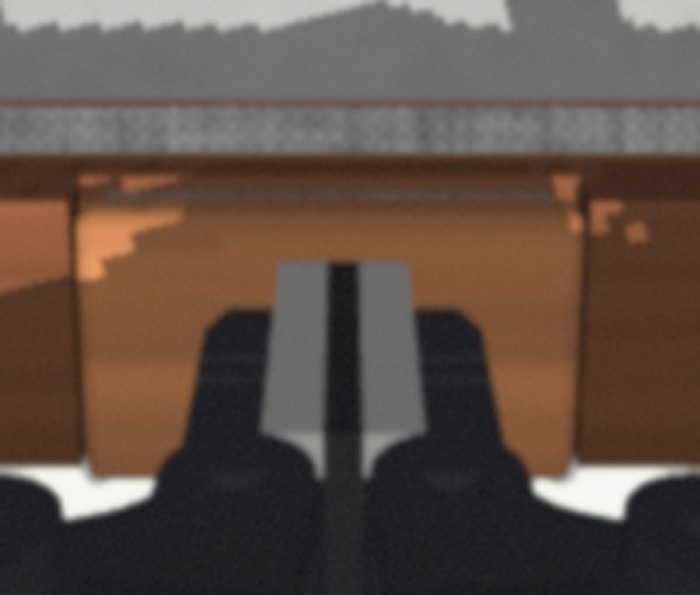

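View pics/side7.png

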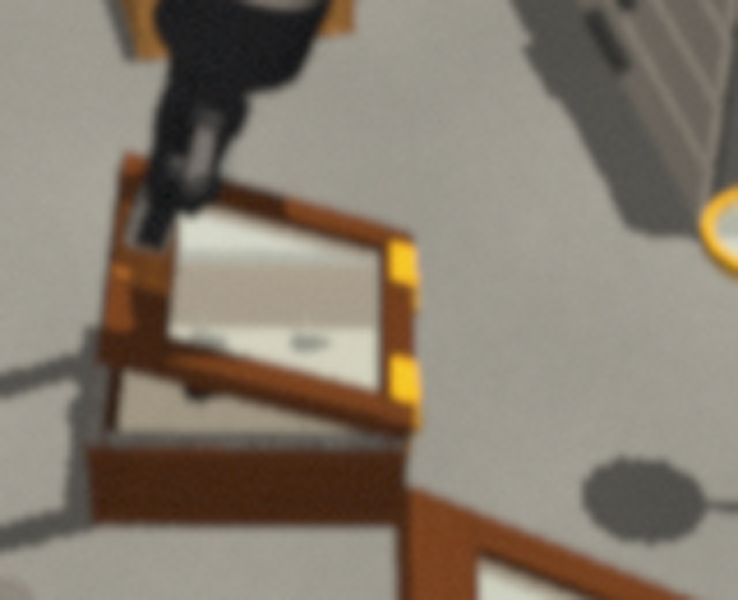

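The lid is following the fingertips, with the tip well inside the pad and clear of the glass. Continuing.

```bash
python3 -m jog '[[[-0.0002,0.0001,-0.0007],[-0.001,-0.005,0],-1],[[-0.0004,0.0001,-0.0014],[-0.002,-0.01,0],-1],[[-0.0006,0.0002,-0.0021],[-0.004,-0.015,0],-1],[[-0.0008,0.0002,-0.0028],[-0.005,-0.02,0],-1],[[-0.001,0.0003,-0.0035],[-0.006,-0.024,0],-1]]'|grep -v gap
python3 -m jog '[[[-0.0002,0.0001,-0.0007],[-0.001,-0.005,0],-1],[[-0.0004,0.0001,-0.0014],[-0.002,-0.01,0],-1],[[-0.0005,0.0001,-0.0021],[-0.004,-0.015,0],-1],[[-0.0007,0.0002,-0.0028],[-0.005,-0.02,0],-1],[[-0.0009,0.0002,-0.0035],[-0.006,-0.024,0],-1]]'|grep -v gap
python3 -m jog '[[[-0.0002,0.0001,-0.0007],[-0.001,-0.005,0],-1],[[-0.0003,0.0001,-0.0014],[-0.002,-0.01,0],-1],[[-0.0005,0.0001,-0.0021],[-0.004,-0.015,0],-1],[[-0.0006,0.0002,-0.0028],[-0.005,-0.02,0],-1],[[-0.0008,0.0002,-0.0035],[-0.006,-0.024,0],-1]]'|grep -v gap
python3 -m jog '[[[-0.0001,0,-0.0007],[-0.001,-0.005,0],-1],[[-0.0003,0.0001,-0.0014],[-0.002,-0.01,0],-1],[[-0.0004,0.0001,-0.0022],[-0.004,-0.015,0],-1],[[-0.0006,0.0002,-0.0029],[-0.005,-0.02,0],-1],[[-0.0007,0.0002,-0.0036],[-0.006,-0.024,0],-1]]'|grep -v gap
python3 - <<'E'
from bench import r, vision
import cv2
cv2.imwrite("pics/wrist8.png",cv2.resize(vision.snapshot("wrist")[230:400,220:420,::-1],(700,595),interpolation=cv2.INTER_CUBIC))
cv2.imwrite("pics/side8.png",cv2.resize(vision.snapshot("side")[140:270,240:400,::-1],(738,600),interpolation=cv2.INTER_CUBIC))
E
```

```text
time: 8.72
tool_pos: [471.4, 196.7, 97.1]
tcp_rot: [88.4, 71.5, 164.6]
ft_force: [0.3, -1.2, 1.2]
time: 9.13
tool_pos: [470.5, 196.9, 93.7]
tcp_rot: [88.3, 72.9, 164.5]
ft_force: [0.8, -0.1, 1.2]
time: 9.55
tool_pos: [469.6, 197.1, 90.1]
tcp_rot: [88.2, 74.3, 164.4]
ft_force: [0.1, -0.5, 0.3]
time: 9.97
tool_pos: [468.8, 197.3, 86.5]
tcp_rot: [88.0, 75.7, 164.2]
ft_force: [0.8, -0.5, 1.5]
```

View pics/wrist8.png

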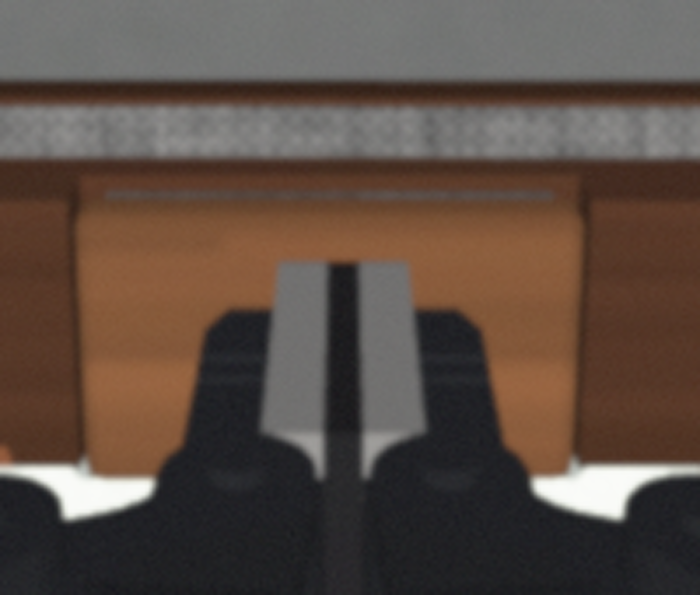

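View pics/side8.png

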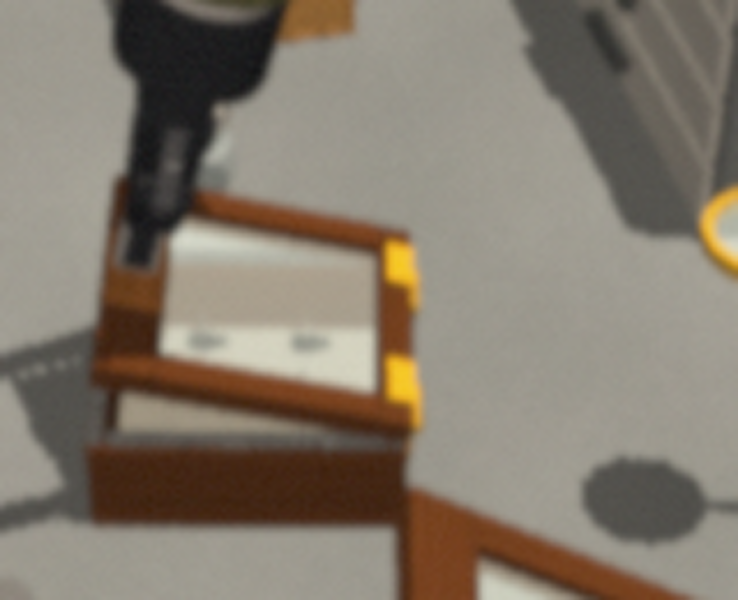

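```bash
python3 -m jog '[[[-0.0001,0,-0.0007],[-0.001,-0.005,0],-1],[[-0.0003,0.0001,-0.0014],[-0.002,-0.01,0],-1],[[-0.0004,0.0001,-0.0022],[-0.004,-0.015,0],-1],[[-0.0005,0.0001,-0.0029],[-0.005,-0.02,0],-1],[[-0.0006,0.0002,-0.0036],[-0.006,-0.024,0],-1]]'|grep -v gap
python3 -m jog '[[[-0.0001,0,-0.0007],[-0.001,-0.005,0],-1],[[-0.0002,0.0001,-0.0014],[-0.002,-0.01,0],-1],[[-0.0003,0.0001,-0.0022],[-0.004,-0.015,0],-1],[[-0.0004,0.0001,-0.0029],[-0.005,-0.02,0],-1],[[-0.0005,0.0001,-0.0036],[-0.006,-0.024,0],-1]]'|grep -v gap
python3 -m jog '[[[-0.0001,0,-0.0007],[-0.001,-0.005,0],-1],[[-0.0002,0,-0.0014],[-0.002,-0.01,0],-1],[[-0.0002,0.0001,-0.0022],[-0.004,-0.015,0],-1],[[-0.0003,0.0001,-0.0029],[-0.005,-0.02,0],-1],[[-0.0004,0.0001,-0.0036],[-0.006,-0.024,0],-1]]'|grep -v gap
python3 -m jog '[[[-0.0001,0,-0.0007],[-0.001,-0.005,0],-1],[[-0.0001,0,-0.0014],[-0.002,-0.01,0],-1],[[-0.0002,0.0001,-0.0022],[-0.004,-0.015,0],-1],[[-0.0003,0.0001,-0.0029],[-0.005,-0.02,0],-1],[[-0.0004,0.0001,-0.0036],[-0.006,-0.024,0],-1]]'|grep -v gap
python3 - <<'E'
from bench import r, vision
import cv2
cv2.imwrite("pics/wrist9.png",cv2.resize(vision.snapshot("wrist")[230:400,220:420,::-1],(700,595),interpolation=cv2.INTER_CUBIC))
cv2.imwrite("pics/side9.png",cv2.resize(vision.snapshot("side")[140:270,240:400,::-1],(738,600),interpolation=cv2.INTER_CUBIC))
E
```

```text
time: 10.48
tool_pos: [468.2, 197.5, 82.9]
tcp_rot: [87.9, 77.2, 164.0]
ft_force: [-1.5, -0.5, 1.6]
time: 10.9
tool_pos: [467.8, 197.6, 79.3]
tcp_rot: [87.6, 78.6, 163.8]
ft_force: [-0.5, -0.5, 1.8]
time: 11.32
tool_pos: [467.5, 197.7, 75.7]
tcp_rot: [87.3, 80.0, 163.5]
ft_force: [-0.6, 0.3, 0.9]
time: 11.73
tool_pos: [467.1, 197.8, 72.1]
tcp_rot: [86.8, 81.4, 163.0]
ft_force: [-1.0, 0.4, 0.9]
```

View pics/wrist9.png

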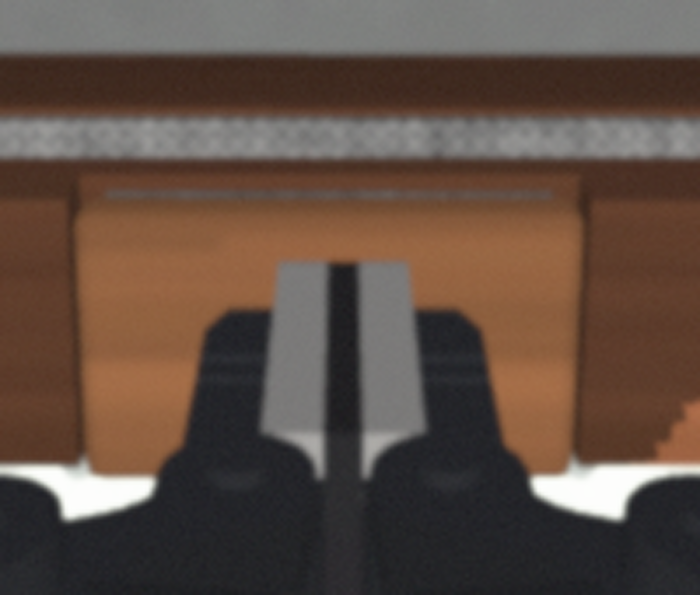

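View pics/side9.png

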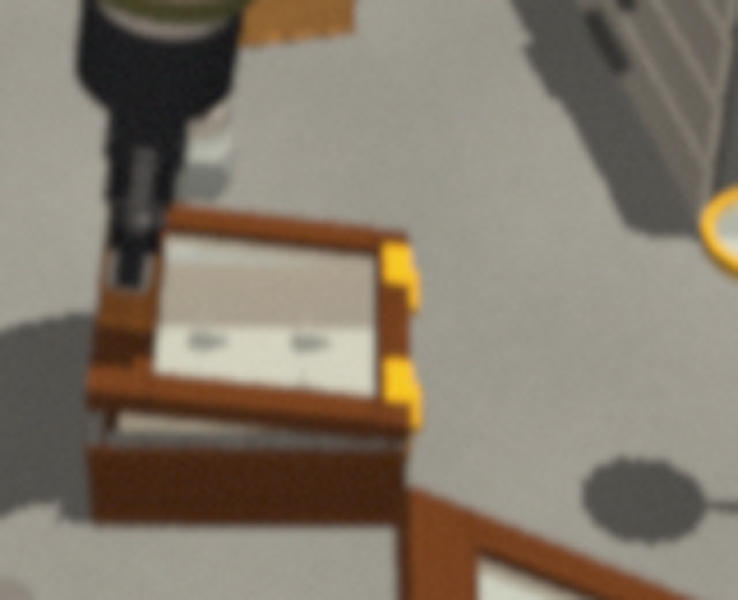

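```bash
for i in 1 2 3 4; do python3 -m jog '[[[0,0,-0.0007],[-0.001,-0.005,0],-1],[[-0.0001,0,-0.0014],[-0.002,-0.01,0],-1],[[-0.0001,0,-0.0022],[-0.004,-0.015,0],-1],[[-0.0001,0,-0.0029],[-0.005,-0.02,0],-1],[[-0.0001,0,-0.0036],[-0.006,-0.024,0],-1]]'|grep -v gap; done
```

```text
time: 12.25
tool_pos: [466.9, 197.8, 68.5]
tcp_rot: [86.3, 82.8, 162.5]
ft_force: [-0.2, -0.1, 0.4]
time: 12.67
tool_pos: [466.7, 197.8, 64.9]
tcp_rot: [85.5, 84.2, 161.7]
ft_force: [-0.4, -0.1, 0.6]
time: 13.08
tool_pos: [466.7, 197.8, 61.3]
tcp_rot: [84.0, 85.7, 160.2]
ft_force: [-0.3, 0.7, 1.6]
time: 13.5
tool_pos: [466.7, 197.8, 57.8]
tcp_rot: [81.2, 87.1, 157.4]
ft_force: [0.6, 0.3, 1.2]
```

```bash
for i in 1 2 3; do python3 -m jog '[[[0,0,-0.0005],[-0.001,-0.004,0],-1],[[0,0,-0.001],[-0.002,-0.008,0],-1],[[0,0,-0.0015],[-0.003,-0.012,0],-1]]'|grep -v gap; done
```

```text
time: 13.75
tool_pos: [466.7, 197.8, 56.3]
tcp_rot: [78.5, 87.8, 154.7]
ft_force: [0.6, 0.8, 1.1]
time: 14.0
tool_pos: [466.7, 197.7, 54.7]
tcp_rot: [73.7, 88.4, 149.9]
ft_force: [0.8, -1.1, 0.9]
time: 14.25
tool_pos: [466.6, 197.7, 53.3]
tcp_rot: [61.0, 89.1, 137.3]
ft_force: [1.0, -0.0, 1.0]
```

```bash
for i in 1 2 3; do python3 -m jog '[[[0,0,-0.0004],[0,-0.002,0],-1],[[0,0,-0.0008],[-0.001,-0.003,0],-1]]'|egrep -v 'gap|rot'; done
python3 - <<'E'
from bench import r, vision
import cv2
cv2.imwrite("pics/side10.png",cv2.resize(vision.snapshot("side")[140:270,240:400,::-1],(738,600),interpolation=cv2.INTER_CUBIC))
E
```

```text
time: 14.42
tool_pos: [466.6, 197.8, 52.5]
ft_force: [1.3, -0.8, 1.8]
time: 14.58
tool_pos: [466.7, 197.7, 51.8]
ft_force: [-0.2, -0.5, 3.4]
time: 14.75
tool_pos: [466.7, 197.7, 51.1]
ft_force: [-1.0, -0.7, 4.5]
```

View pics/side10.png

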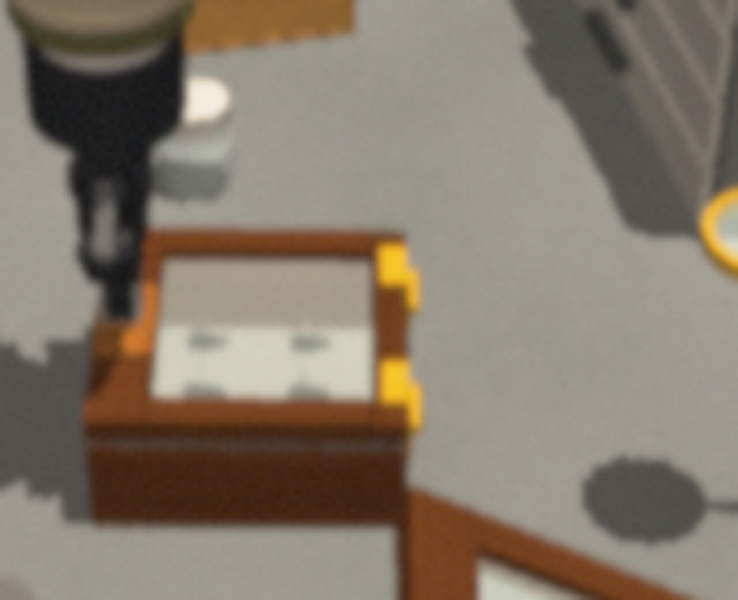

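The lid looks flush on the rim and the force is rising at about the felt's rate (roughly 2 N/mm), which is the hard stop. I'll press slightly more to confirm and hold briefly. Then I'll lift straight up and back.

```bash
python3 -m jog '[[[0,0,-0.0004],[0,0,0],-1],[[0,0,-0.0008],[0,0,0],-1],[[0,0,-0.0008],[0,0,0],-1]]'|egrep -v 'gap|rot'
python3 -m jog '[[[0,0,0.001],[0,0,0],-1],[[0,0,0.003],[0,0,0],-1],[[0,0,0.006],[0,0,0],-1],[[0,0,0.012],[0,0,0],-1],[[0,0,0.022],[0,0,0],-1]]'|egrep -v 'gap|rot'
python3 -m jog '[[[0,0,0.02],[0,0,0],-1],[[-0.004,0.004,0.045],[0,0,0],-1],[[-0.01,0.02,0.07],[0,0,0],-1],[[-0.02,0.045,0.095],[0,0,0],-1],[[-0.035,0.07,0.115],[0,0,0],-1]]'|egrep -v 'gap|rot'
python3 -m jog '[[[-0.015,0.03,0.015],[0,0,0],-1],[[-0.03,0.06,0.025],[0,0,0],-1],[[-0.045,0.09,0.03],[0,0,0],-1],[[-0.055,0.11,0.03],[0,0,0],-1],[[-0.055,0.11,0.03],[0,0,0],-1]]'|egrep -v 'gap|rot'
python3 - <<'E'
from bench import r, vision
import cv2
for n in("top","side"): cv2.imwrite(f"pics/{n}11.png",vision.snapshot(n)[:,:,::-1])
cv2.imwrite("pics/sc11.png",cv2.resize(vision.snapshot("side")[140:270,240:400,::-1],(738,600),interpolation=cv2.INTER_CUBIC))
E
```

```text
time: 15.05
tool_pos: [466.7, 197.8, 50.4]
ft_force: [-1.7, -2.1, 6.4]
time: 15.47
tool_pos: [465.5, 197.5, 71.4]
ft_force: [0.0, 0.3, -1.2]
time: 15.88
tool_pos: [432.4, 268.3, 190.3]
ft_force: [0.2, 0.6, 0.5]
time: 16.3
tool_pos: [374.6, 381.4, 218.7]
ft_force: [-0.6, 0.0, -0.4]
```

View pics/side11.png

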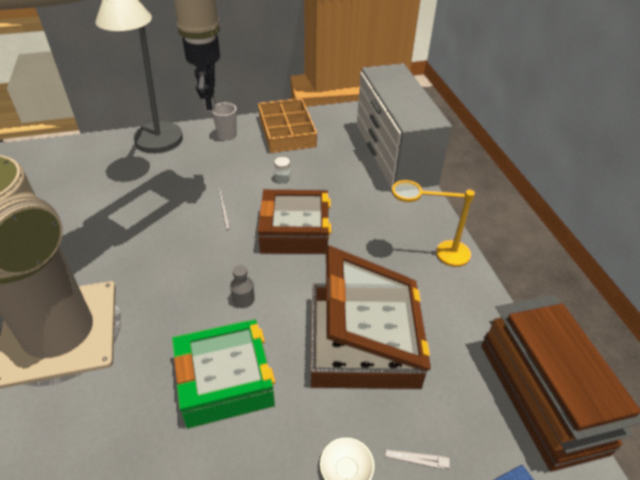

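View pics/top11.png

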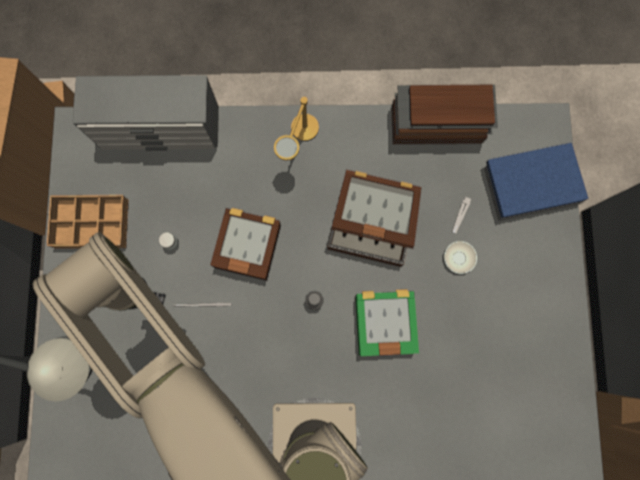

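View pics/sc11.png

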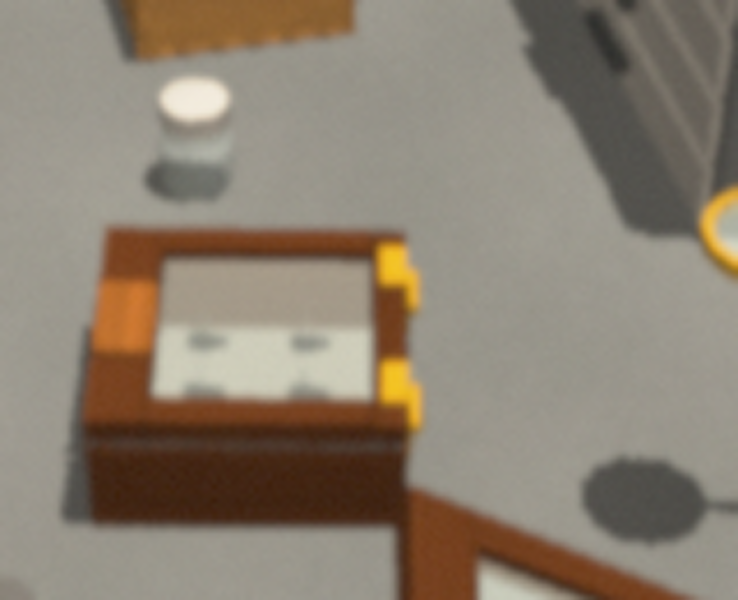

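The small box is shut with an even seam. The large box is still ajar, all other items are at their original pixels, and the hand is clear. Settling, then handing in.

```bash
python3 -m jog '[[[0,0,0],[0,0,0],-1],[[0,0,0],[0,0,0],-1],[[0,0,0],[0,0,0],-1]]'; python3 -c "
from bench import order
print(order.hand_in())"
```

```text
time: 16.7
tool_pos: [377.1, 376.9, 217.0]
tcp_rot: [35.6, 89.5, 111.7]
ft_force: [0.2, 0.1, 0.3]
finger_gap: -0.0
the job is handed in; nothing more can be done
None
```

I shut the smaller mahogany box by pressing its raised pad with closed fingertips and following the lid slowly down its arc. I drew the hand back about 210 mm, mostly sideways, and handed the job in at about 17 s of the 42 s allowed.

- **Force:** readings while following the lid were at most about 2 N. At the stop the force rose to about 6.4 N, climbing at about the felt's rate.
- **Glass:** in the wrist views on the way down, the fingertips stayed inside the pad and off the pane. I took no wrist picture over the last 20 mm or so of travel.
- **Last pictures:** the side and top views after the hand drew back show the small lid flush with an even seam. The larger box is still ajar. The flask, dish, probe, jar, forceps, lens and green box are where they were, judged by eye. The force reading was near zero.
- **Disagreement:** the fingertips made contact about 25 mm behind the reported TCP, not 8 mm ahead of it as stated. Both cameras and the contact point showed this, so I used the measured offset.

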